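# Roll the seal bar home along the edge of a culture block

## Robot

A 7-joint arm with a two-finger parallel gripper is mounted at the origin on the work surface. World frame = base frame: x ahead of the robot, y to its left, z up, the work surface at z = 0. Lengths are in m, angles in rad, forces in N, time in s.
With the tool pointing down it reaches from about 0.4 to 0.875 m from the base axis. Payload 19.3 kg.
Tool frame: the origin (TCP) lies midway between the tips of the shut fingers; the grasp point (between the pads) lies bot.pinch_z behind it (bot.pinch_z is the distance from the TCP to the grasp point, in m); z points along the fingers, y is the line along which they close (so a half turn about z gives the same grasp; the last joint's range is limited). The gripper opens to 85 mm and grips with 20 to 120 N. Pads are 22 mm wide; open, the fingers measure 114 mm over their backs; the gripper's body (76 mm by 85 mm) begins 54 mm behind the grasp point. The pads swing forward as they close: fully open they stand 13 mm farther back than shut.
Start: joints at [-1.31, 0.521, -0.036, 1.599, 0.021, 1.021, -0.113], TCP at [0.203, 0.591, 0.231] pointing down, gripper open.
Joint ranges: [-2.91, 2.91], [-0.3, 2.13], [-1.5, 1.42], [0.17, 2.43], [-1.26, 4.41], [0.16, 1.93], [-2.52, 2.52]. Speed limits (rad/s): [1.89, 1.89, 2.39, 2.39, 3.01, 3.01, 3.01].

## Interface

Orientations are given as [roll, pitch, yaw] about the fixed x, y, z axes, in that order (R = Rz(yaw) Ry(pitch) Rx(roll)).
In Python, from workcell import readout, grab_frame, camera_info, workorder, bot gives the robot as it stands. The module is installed in compiled form; this text tells all that it offers.
- The arm moves only by the tool drive_tool, never from a script. Its argument "targets" is a list of rows, each an object of numbers: "dx", "dy", "dz": the shift along the tool's x, y, z as a fraction of full scale; "yaw": the turn about the tool's z as a fraction of full scale; "fingers": the closure, from 0 (fully open) to 1 (shut). In form: [{"dx": .., "dy": .., "dz": .., "yaw": .., "fingers": ..}, ...]. A call has 1 to 20 rows; each row shifts and turns the commanded pose from where the row before left it, along the tool's axes as they then stand; what a row does not reach is not made up. Full scale, the value 1, is 0.1 m for a shift and 90 degrees for a turn. A row lasts 1/10 s, in which the tool goes at most 50 mm and 8.59 degrees, less where a joint would pass 70% of its speed; a pose out of reach is approached as far as the arm can. A call with a number of a shift or a turn outside -1 to 1 is refused whole. A call with a gripper value outside its range is refused whole. The fingers move at their own pace and stop on an object; "squeeze" is the grip in N (left out, the last holds). Time passes only in rows, so rows that do not move let the fingers close. It gives the time, the measured TCP pose, the force, the opening and the grip force at its end, in the units of the state.
- readout.observe(): the state, without advancing time (a new reading comes with each control period).
- grab_frame(name): name is "scene" or "top" or "wrist"; returns the picture (480x640x3 uint8, blue, green, red); there is no depth.
- camera_info(name): a dict with "fx", "fy", "cx", "cy" (pixels), "T" (4x4, takes a point from camera to world coordinates); the wrist camera has in their place "hand_eye" (4x4, takes a point from camera to tool coordinates, whose origin is the TCP and whose axes are the flange's). Camera axes: x right, y up, looking along -z (the intrinsics and any distortion apply to the point x, -y, -z); pixel columns grow to the right and rows downward; lengths in m; the calibration is good to about 2 mm. The wrist camera is an equidistant fisheye: a pixel r from the principal point sees the ray r / f radians off the axis. A picture is of the moment at which its call begins: read the wrist's pose just before it. camera_info takes no time and is no camera call.
- workorder.job_done(): hands the job in; it is judged then, once.
The state is a dict: "clock": time; "qpos": joint angles; "qd": joint speeds; "joint_efforts": joint torques, N m; "position": TCP position; "tool_rot": TCP orientation; "force": force on the tool from outside, world axes, zero at the start; "moment": the same for the moment, N m; "grip_width": finger opening in m; "finger_force": force on a finger pad.
Only numpy, scipy, OpenCV 4.12 (cv2) and the standard library are available. Lean on these libraries where they do the work, as an engineer would, in place of code of your own. Each camera call takes 0.05 s, during which the arm holds its last target. There are 200 camera calls.

## Task

Take the hand roller from its stand and roll it with firm pressure along the blue seal bar on the edge of the culture block until all six links of the bar sit fully down, flush with the metal around them; roll rather than stamp, do not lean on it hard (stay under 40 N), and let nothing but the roller touch the block. Then hang the roller back upright in its stand, let go, and leave the jar, tip box, glove box and beaker alone.

Things in the scene. Friction and masses are not known exactly. Their poses are not given: they have to be found in the camera images.
- roller: hand roller, upright, 0.4 kg. Origin at the wheel's centre on its axle; z up along the handle, y along the axle, x the rolling direction. Black wheel, diameter 50, 26 wide, turning freely in a steel fork 42 wide (y; 48 over the axle caps) and 20 long (x). Above it a flat steel shoulder plate 60 (x) by 76 (y), from z=34 to z=42, then the orange handle. Same either way round about z
- roller_grip (a point): on the roller's axis, in the middle of the foot of the handle where it meets the shoulder plate's top, 42 above the axle; axes as the roller's. The orange handle is 26 by 26 (x, y), rounded edges, and rises 50 from here: grip it from above on either pair of sides, fingertips on or just over the shoulder plate, which then takes the pressure
- stand: fixed roller stand: black foot 120 by 120 by 8, two upright aluminium cheeks along x, each 80 long, 12 thick, tops at z=80, the gap between them 54 (y -27 to +27), open above and at both ends. Origin under the foot's centre, z up. The roller hangs in the gap with its shoulder plate resting on the cheeks' tops, its axle along the stand's y, 46 above the stand's origin
- block: fixed culture block: white box with flat aluminium top, 150 (x) by 230 (y) by 60 high. Origin under its centre, z up. The blue seal bar with a yellow line, 28 wide and 180 long, runs along y from -90 to +90 at x=-55: six links end to end, each 30 long, standing up to 4 proud of the metal until pressed down flush. The metal strip outside the bar is 5 wide
- seal_start (a point): point on the seal bar's middle line at its y=-90 end, at the height of the metal top (z=60 of the block, the seated links' top); axes as the block's. Each link is held by friction: it moves down only under 7 to 12 N (differs from link to link), slowly (damping 60 N s/m), and stays where it is left
- seal_end (a point): point on the seal bar's middle line at its y=+90 end, at the height of the metal top; axes as the block's
- link1 (a joint): link 1 of the seal bar, centre at y=-75 mm of the block: how far it is pressed down, m; 0 = standing 4 mm proud, 0.004 = fully seated and flush
- link2 (a joint): link 2 of the seal bar, centre at y=-45 mm of the block: how far it is pressed down, m; 0 = standing 4 mm proud, 0.004 = fully seated and flush
- link3 (a joint): link 3 of the seal bar, centre at y=-15 mm of the block: how far it is pressed down, m; 0 = standing 4 mm proud, 0.004 = fully seated and flush
- link4 (a joint): link 4 of the seal bar, centre at y=15 mm of the block: how far it is pressed down, m; 0 = standing 4 mm proud, 0.004 = fully seated and flush
- link5 (a joint): link 5 of the seal bar, centre at y=45 mm of the block: how far it is pressed down, m; 0 = standing 4 mm proud, 0.004 = fully seated and flush
- link6 (a joint): link 6 of the seal bar, centre at y=75 mm of the block: how far it is pressed down, m; 0 = standing 4 mm proud, 0.004 = fully seated and flush
- wheel (a joint): turn of the roller's wheel about its axle, rad, 0 at the start; without limits
- media_jar: amber jar with blue cap, 72 in diameter, 100 high; origin under its centre; a bystander
- tip_box: blue pipette-tip box with clear lid, 85 (x) by 120 (y) by 65 high; origin under its centre; a bystander
- glove_box: green carton, 120 (x) by 200 (y) by 70 high; origin under its centre; a bystander
- beaker: glass beaker, 80 in diameter, 95 high; origin under its centre; a bystander
There are look-alikes about, which are no part of the job. What is shaped like the roller but pink, purple or yellow is not meant.

How it is judged:
By the outcome, as a careful person would: the job done as asked, in the order asked, and still so for the second after the job is handed in, with the robot touching nothing.
It also fails if it takes over 72 s, if anything falls off the work surface, if the arm or the gripper's body presses on something with over 40 N, if the wrist force passes 120 N, or if a joint passes its speed limit or range.

## Working session

There is one attempt and no reset: what is moved stays moved. The work goes in short steps, Python scripts to look and compute and a tool call to move; the robot and the scene stay as the last step left them, time stands still between calls to the robot, and variables do not carry over. Pictures are saved under pics/ and viewed, at most 10 in all, crops included, and the job is handed in when it is done.

Besides the shell and the picture viewer there is one more tool, called after ">>>" as name(argument=value, ...) on one line, values as JSON. drive_tool: Moves the arm, as the interface text tells. Shift numbers are shares of 0.1 m and turn numbers shares of 90 degrees, none past 1 either way. Its arguments: {"type":"object","properties":{"targets":{"type":"array","items":{"type":"object","properties":{"dx":{"type":"number","minimum":-1,"maximum":1},"dy":{"type":"number","minimum":-1,"maximum":1},"dz":{"type":"number","minimum":-1,"maximum":1},"yaw":{"type":"number","minimum":-1,"maximum":1},"fingers":{"type":"number"}}}},"squeeze":{"type":"number"}},"required":["targets"]}

```bash
mkdir -p pics; python3 - <<'E'
from workcell import readout, grab_frame, camera_info, bot
import cv2,numpy as np
np.set_printoptions(precision=4,suppress=True)
print(readout.observe()); print(bot.pinch_z)
for n in ("scene","top","wrist"):
    i=camera_info(n); print(n,i)
a=grab_frame("scene");b=grab_frame("top")
cv2.imwrite("pics/scene.png",a);cv2.imwrite("pics/top.png",b)
E
```

```text
{'clock': 0.0, 'qpos': array([-1.3102,  0.522 , -0.0364,  1.6   ,  0.0212,  1.0211, -0.1128]), 'qd': array([-0.0017, -0.    ,  0.0007,  0.0002,  0.0001,  0.0002, -0.0001]), 'joint_efforts': array([ -0.0005, -92.7097,   1.9799, -36.9934,   0.0179,   0.008 ,
        -0.    ]), 'position': array([0.2029, 0.5908, 0.2307]), 'tool_rot': array([-3.1404,  0.0001,  2.8108]), 'force': array([ 0.4177,  0.1704, -0.4141]), 'moment': array([-0.0149,  0.0142,  0.0134]), 'finger_force': 0.0, 'grip_width': 0.08518819887976234}
0.0187
scene {'fx': 488.4891072836791, 'fy': 488.4891072836791, 'cx': 322.39979110603537, 'cy': 233.42768281305894, 'T': array([[-0.3993, -0.784 ,  0.4754,  1.2236],
       [ 0.9168, -0.3395,  0.2102,  0.3096],
       [-0.0034,  0.5197,  0.8543,  1.2192],
       [ 0.    ,  0.    ,  0.    ,  1.    ]])}
top {'fx': 506.75428165821336, 'fy': 506.75428165821336, 'cx': 315.3191068189402, 'cy': 244.37677605264412, 'T': array([[-0.0162,  0.9852, -0.1705,  0.341 ],
       [-0.9998, -0.0183, -0.0107,  0.0186],
       [-0.0137,  0.1703,  0.9853,  1.5314],
       [ 0.    ,  0.    ,  0.    ,  1.    ]])}
wrist {'fx': 371.64829954431775, 'fy': 371.64829954431775, 'cx': 320.7274504671987, 'cy': 243.57421906474113, 'hand_eye': array([[-0.0006,  0.9483,  0.3174,  0.0812],
       [ 1.    ,  0.0006, -0.0001, -0.0013],
       [-0.0003,  0.3174, -0.9483, -0.1436],
       [ 0.    ,  0.    ,  0.    ,  1.    ]])}
```

View pics/scene.png

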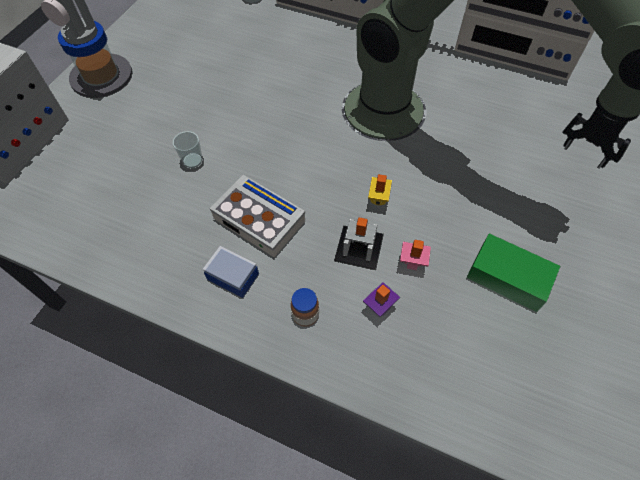

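View pics/top.png

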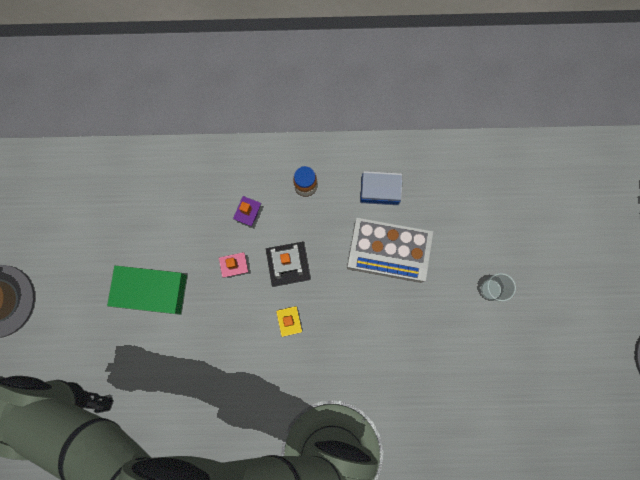

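The top view shows the stand with the orange handle at about (286,259), the seal bar at about (388,268) on the robot's side of the block, and decoys at (234,264), (289,320) and (247,209). Next I'll measure these.

```bash
cat > h.py <<'E'
import cv2,numpy as np
from workcell import camera_info
np.set_printoptions(precision=4,suppress=True)
def ray(n,p):
    i=camera_info(n);T=np.array(i["T"])
    d=np.array([(p[0]-i["cx"])/i["fx"],-(p[1]-i["cy"])/i["fy"],-1.])
    return T[:3,3],T[:3,:3]@d
def onz(n,p,z):
    o,d=ray(n,p); return o+d*(z-o[2])/d[2]
def tri(a,pa,b,pb):
    o1,d1=ray(a,pa);o2,d2=ray(b,pb)
    s=np.linalg.lstsq(np.c_[d1,-d2],o2-o1,rcond=None)[0]
    A=o1+s[0]*d1;B=o2+s[1]*d2
    return (A+B)/2,np.linalg.norm(A-B)
def mask(im,lo,hi,roi):
    m=cv2.inRange(cv2.cvtColor(im,cv2.COLOR_BGR2HSV),lo,hi);r=np.zeros_like(m);x0,y0,x1,y1=roi
    r[y0:y1,x0:x1]=m[y0:y1,x0:x1];return r
def big(m):
    c=max(cv2.findContours(m,cv2.RETR_EXTERNAL,cv2.CHAIN_APPROX_NONE)[0],key=cv2.contourArea)
    return c
E
python3 - <<'E'
from h import *
S=cv2.imread("pics/scene.png");T=cv2.imread("pics/top.png")
# handle
for n,im,roi in(("top",T,(270,245,305,275)),("scene",S,(345,210,380,245))):
    m=mask(im,(3,120,80),(18,255,255),roi);c=big(m);mo=cv2.moments(c)
    p=(mo["m10"]/mo["m00"],mo["m01"]/mo["m00"]);print(n,"handle",p,cv2.contourArea(c),cv2.minAreaRect(c),onz(n,p,.138))
# foot in top
m=mask(T,(0,0,0),(180,255,60),(258,232,322,295));m=cv2.morphologyEx(m,cv2.MORPH_CLOSE,np.ones((15,15)))
c=big(m);q=cv2.boxPoints(cv2.minAreaRect(c));w=np.array([onz("top",p,.008) for p in q]);print("foot",q.tolist(),"\n",w,w.mean(0));e=np.diff(w,axis=0)
print(np.linalg.norm(e,axis=1),np.degrees(np.arctan2(e[:,1],e[:,0])))
# bar
for n,im,roi in(("top",T,(345,250,435,285)),("scene",S,(235,175,310,225))):
    m=mask(im,(98,120,40),(125,255,255),roi);m|=mask(im,(20,80,80),(35,255,255),roi);m=cv2.morphologyEx(m,cv2.MORPH_CLOSE,np.ones((3,3)))
    c=big(m);q=cv2.boxPoints(cv2.minAreaRect(c));w=np.array([onz(n,p,.064) for p in q]);print(n,"bar\n",w,w.mean(0));e=np.diff(w,axis=0)
    print(np.linalg.norm(e,axis=1),np.degrees(np.arctan2(e[:,1],e[:,0])))
a=cv2.resize(T[230:330,225:445],None,fx=3.6,fy=3.6,interpolation=cv2.INTER_CUBIC);cv2.imwrite("pics/crop.png",a)
E
```

```text
top handle (284.8438228438228, 258.2843822843823) 71.5 ((284.8846130371094, 258.4230651855469), (10.198039054870605, 8.629109382629395), 78.69007110595703) [0.5445 0.1191 0.138 ]
scene handle (361.7506361323155, 221.85241730279895) 65.5 ((361.7941589355469, 221.82354736328125), (9.701424598693848, 8.48874568939209), 14.03624439239502) [0.5482 0.1243 0.138 ]
foot [[265.2013244628906, 248.1409454345703], [303.0805358886719, 241.4563751220703], [309.7147521972656, 279.05035400390625], [271.8355407714844, 285.73492431640625]] 
 [[0.5959 0.1882 0.008 ]
 [0.6144 0.0724 0.008 ]
 [0.4989 0.0538 0.008 ]
 [0.4807 0.1682 0.008 ]] [0.5475 0.1206 0.008 ]
[0.1173 0.117  0.1158] [ -80.8956 -170.8425   99.0334]
top bar
 [[ 0.5298 -0.0834  0.064 ]
 [ 0.5551 -0.0888  0.064 ]
 [ 0.5193 -0.2649  0.064 ]
 [ 0.4943 -0.2591  0.064 ]] [ 0.5246 -0.174   0.064 ]
[0.0259 0.1797 0.0257] [ -11.9081 -101.4855  166.948 ]
scene bar
 [[ 0.5233 -0.256   0.064 ]
 [ 0.4943 -0.2571  0.064 ]
 [ 0.5309 -0.0804  0.064 ]
 [ 0.5585 -0.0811  0.064 ]] [ 0.5268 -0.1686  0.064 ]
[0.029  0.1804 0.0276] [-177.9124   78.3086   -1.2925]
```

View pics/crop.png

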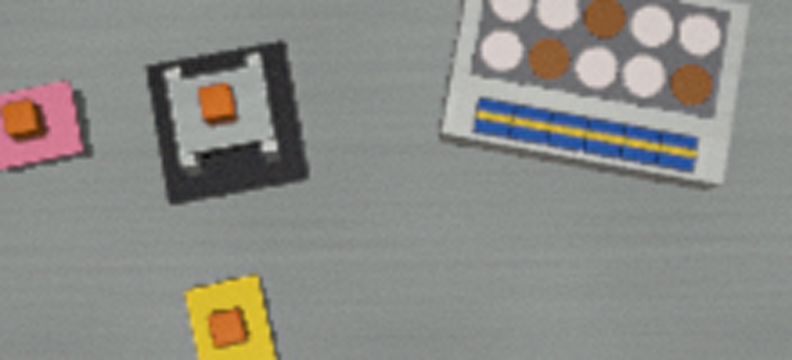

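Stand yaw comes out at about 9.2°, centre near (0.546, 0.121). The bar's middle is near (0.526, -0.171), running along 78.4°. I'll move above the stand and look with the wrist camera.

>>> drive_tool(targets=[{"dx": -0.24,"dy": -0.166,"dz": -0.02,"fingers": 0},{"dx": -0.24,"dy": -0.166,"dz": -0.02,"fingers": 0},{"dx": -0.24,"dy": -0.166,"dz": -0.02,"fingers": 0},{"dx": -0.24,"dy": -0.166,"dz": -0.02,"fingers": 0},{"dx": -0.24,"dy": -0.166,"dz": -0.02,"fingers": 0},{"dx": -0.24,"dy": -0.166,"dz": -0.02,"fingers": 0},{"dx": -0.24,"dy": -0.166,"dz": -0.02,"fingers": 0},{"dx": -0.24,"dy": -0.166,"dz": -0.02,"fingers": 0},{"dx": -0.24,"dy": -0.166,"dz": -0.02,"fingers": 0},{"dx": -0.24,"dy": -0.166,"dz": -0.02,"fingers": 0},{"dx": -0.24,"dy": -0.166,"dz": -0.02,"fingers": 0},{"dx": -0.24,"dy": -0.166,"dz": -0.02,"fingers": 0},{"dx": -0.24,"dy": -0.166,"dz": -0.02,"fingers": 0},{"dx": -0.24,"dy": -0.166,"dz": -0.02,"fingers": 0},{"dx": -0.24,"dy": -0.166,"dz": -0.02,"fingers": 0},{"dx": -0.24,"dy": -0.166,"dz": -0.02,"fingers": 0},{"dx": -0.24,"dy": -0.166,"dz": -0.02,"fingers": 0},{"dx": -0.24,"dy": -0.166,"dz": -0.02,"fingers": 0},{"dx": -0.24,"dy": -0.166,"dz": -0.02,"fingers": 0},{"dx": -0.24,"dy": -0.166,"dz": -0.02,"fingers": 0}])

```text
invalid input
```

>>> drive_tool(targets=[{"yaw": -0.0785,"fingers": 0},{"yaw": -0.0785,"fingers": 0},{"yaw": -0.0785,"fingers": 0},{"yaw": -0.0785,"fingers": 0},{"fingers": 0},{"fingers": 0}])

```text
invalid input
```

```bash
cat >> h.py <<'E'
from scipy.spatial.transform import Rotation as Ro
from workcell import readout,grab_frame
def wsnap(f):
    s=readout.observe();im=grab_frame("wrist");cv2.imwrite(f,im)
    np.savez(f+".npz",p=s["position"],r=s["tool_rot"]);return im,s
def wz(f,px,z):
    i=camera_info("wrist");s=np.load(f+".npz");R=Ro.from_euler("xyz",s["r"]).as_matrix()
    u,v=px[0]-i["cx"],px[1]-i["cy"];r=np.hypot(u,v);th=r/i["fx"]
    d=np.array([np.sin(th)*u/max(r,1e-9),-np.sin(th)*v/max(r,1e-9),-np.cos(th)])
    H=np.array(i["hand_eye"]);o=s["p"]+R@H[:3,3];d=R@H[:3,:3]@d
    return o+d*(z-o[2])/d[2]
def wpx(f,P):
    i=camera_info("wrist");s=np.load(f+".npz");R=Ro.from_euler("xyz",s["r"]).as_matrix()
    H=np.array(i["hand_eye"]);c=H[:3,:3].T@(R.T@(np.array(P)-s["p"])-H[:3,3])
    a=np.hypot(c[0],c[1]);th=np.arctan2(a,-c[2]);return i["cx"]+i["fx"]*th*c[0]/a,i["cy"]-i["fx"]*th*c[1]/a
E
python3 - <<'E'
from h import *
im,s=wsnap("pics/w1.png");print(s["clock"],s["position"],s["tool_rot"],s["qpos"],s["force"])
E
```

```text
0.1 [0.2029 0.5908 0.2308] [-3.1406  0.0001  2.8108] [-1.3102  0.5219 -0.0363  1.5999  0.0212  1.0211 -0.1128] [-0.1285  0.6769 -0.1234]
```

View pics/w1.png

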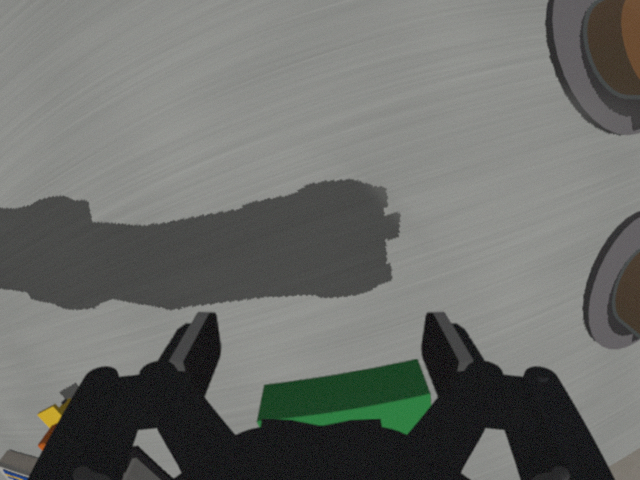

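The arm hasn't moved: both calls were refused, and the view still shows the start pose with the fingertips at about (205,320) and (437,320). I'll retry with every key filled in.

>>> drive_tool(targets=[{"dx": -0.24,"dy": -0.166,"dz": -0.02,"yaw": 0,"fingers": 0},{"dx": -0.24,"dy": -0.166,"dz": -0.02,"yaw": 0,"fingers": 0}])

```text
clock: 0.35
position: [0.2375, 0.5435, 0.2348]
tool_rot: [-3.141, -0.0, 2.812]
force: [1.6, -0.5, 0.4]
grip_width: 0.0857
finger_force: 0.0
```

>>> drive_tool(targets=[{"dx": -0.24,"dy": -0.166,"dz": -0.02,"yaw": 0,"fingers": 0},{"dx": -0.24,"dy": -0.166,"dz": -0.02,"yaw": 0,"fingers": 0},{"dx": -0.24,"dy": -0.166,"dz": -0.02,"yaw": 0,"fingers": 0},{"dx": -0.24,"dy": -0.166,"dz": -0.02,"yaw": 0,"fingers": 0},{"dx": -0.24,"dy": -0.166,"dz": -0.02,"yaw": 0,"fingers": 0},{"dx": -0.24,"dy": -0.166,"dz": -0.02,"yaw": 0,"fingers": 0},{"dx": -0.24,"dy": -0.166,"dz": -0.02,"yaw": 0,"fingers": 0},{"dx": -0.24,"dy": -0.166,"dz": -0.02,"yaw": 0,"fingers": 0},{"dx": -0.24,"dy": -0.166,"dz": -0.02,"yaw": 0,"fingers": 0},{"dx": -0.24,"dy": -0.166,"dz": -0.02,"yaw": 0,"fingers": 0},{"dx": -0.24,"dy": -0.166,"dz": -0.02,"yaw": 0,"fingers": 0},{"dx": -0.24,"dy": -0.166,"dz": -0.02,"yaw": 0,"fingers": 0},{"dx": -0.24,"dy": -0.166,"dz": -0.02,"yaw": 0,"fingers": 0},{"dx": -0.24,"dy": -0.166,"dz": -0.02,"yaw": 0,"fingers": 0},{"dx": -0.24,"dy": -0.166,"dz": -0.02,"yaw": 0,"fingers": 0},{"dx": -0.24,"dy": -0.166,"dz": -0.02,"yaw": 0,"fingers": 0},{"dx": -0.24,"dy": -0.166,"dz": -0.02,"yaw": 0,"fingers": 0},{"dx": -0.24,"dy": -0.166,"dz": -0.02,"yaw": 0,"fingers": 0}])

```text
clock: 2.15
position: [0.5496, 0.1201, 0.2713]
tool_rot: [-3.141, -0.0, 2.811]
force: [-0.7, 1.1, 0.2]
grip_width: 0.0854
finger_force: 0.0
```

>>> drive_tool(targets=[{"dx": 0,"dy": 0,"dz": 0,"yaw": -0.0785,"fingers": 0},{"dx": 0,"dy": 0,"dz": 0,"yaw": -0.0785,"fingers": 0},{"dx": 0,"dy": 0,"dz": 0,"yaw": -0.0785,"fingers": 0},{"dx": 0,"dy": 0,"dz": 0,"yaw": -0.0785,"fingers": 0},{"dx": 0,"dy": 0,"dz": 0,"yaw": 0,"fingers": 0},{"dx": 0,"dy": 0,"dz": 0,"yaw": 0,"fingers": 0}])

```text
clock: 2.75
position: [0.5491, 0.121, 0.2712]
tool_rot: [3.142, -0.0, -2.983]
force: [-0.2, -0.2, 0.4]
grip_width: 0.0855
finger_force: 0.0
```

```bash
python3 - <<'E'
from h import *
im,s=wsnap("pics/w2.png");print(s["clock"],s["position"],s["tool_rot"],s["qpos"],s["force"])
E
```

```text
2.75 [0.5491 0.121  0.2712] [ 3.1416 -0.0002 -2.9832] [-0.3485  0.3802  0.0352  1.7234 -0.0152  1.0385  1.4212] [-0.1747 -0.2163  0.4027]
```

View pics/w2.png

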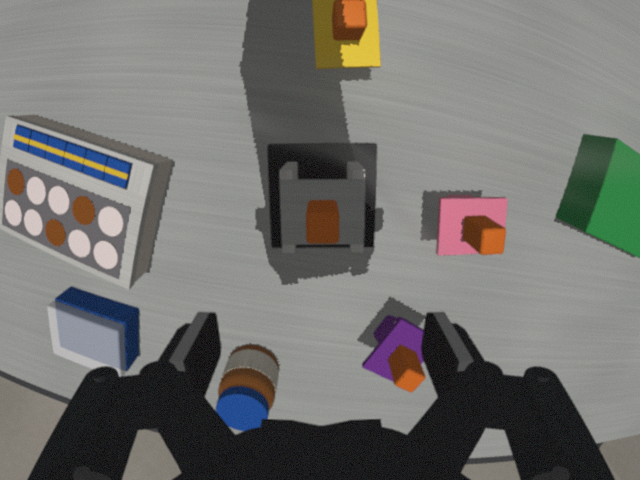

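The wrist view shows the stand foot with corners at about (268,144), (377,143), (374,247) and (271,247), the handle at about (322,222), and the bar from (18,135) to (128,178). Next comes measuring from this frame.

```bash
python3 - <<'E'
from h import *
f="pics/w2.png";im=cv2.imread(f)
m=mask(im,(3,120,40),(18,255,255),(295,190,350,255));c=big(m);x,y,w,h=cv2.boundingRect(c);print("handle bbox",x,y,w,h)
g=cv2.cvtColor(im,cv2.COLOR_BGR2HSV)[:,:,2]
print("V col322",g[196:248:3,322]); 
for r in(228,234,240):
    xs=np.where(m[r])[0];print(r,xs.min(),xs.max(),wz(f,(xs.min(),r),.138),wz(f,(xs.max()+1,r),.138))
print("far edge",wz(f,(322,y+h),.138))
m=mask(im,(0,0,0),(180,255,48),(262,138,382,252))
for r in(150,160,240,244): 
    xs=np.where(m[r])[0];print("foot row",r,xs.min(),xs.max(),wz(f,(xs.min(),r),.008),wz(f,(xs.max()+1,r),.008))
for cc in (280,322,365):
    ys=np.where(m[:,cc])[0];print("foot col",cc,ys.min(),wz(f,(cc,ys.min()),.008))
# bar
m=mask(im,(98,120,40),(125,255,255),(5,115,140,200))|mask(im,(20,80,60),(35,255,255),(5,115,140,200))
m=cv2.morphologyEx(m,cv2.MORPH_CLOSE,np.ones((3,3)));c=big(m)
W=np.array([wz(f,p,.064)[:2] for p in c[:,0].astype(float)],np.float32)
r=cv2.minAreaRect(W*1000);print("bar",r);
for z in (.060,.064):print(np.array(cv2.minAreaRect(np.array([wz(f,p,z)[:2] for p in c[:,0].astype(float)],np.float32)*1000)[0]))
a=cv2.resize(im[130:270,250:390],None,fx=4,fy=4,interpolation=cv2.INTER_CUBIC);cv2.imwrite("pics/c2.png",a)
E
```

```text
handle bbox 306 200 33 44
V col322 [ 79  87  91  93  94  93  98 101 101  99  97 101 100 103 100 101  60  57]
228 306 338 [0.5492 0.1082 0.138 ] [0.5451 0.1334 0.138 ]
234 307 338 [0.5539 0.1096 0.138 ] [0.5499 0.1343 0.138 ]
240 307 338 [0.5587 0.1104 0.138 ] [0.5548 0.1351 0.138 ]
far edge [0.5601 0.1225 0.138 ]
foot row 150 267 316 [0.5056 0.0533 0.008 ] [0.4977 0.1075 0.008 ]
foot row 160 268 341 [0.5164 0.0559 0.008 ] [0.5042 0.1361 0.008 ]
foot row 240 272 372 [0.6075 0.0719 0.008 ] [0.5891 0.1874 0.008 ]
foot row 244 272 372 [0.6123 0.0725 0.008 ] [0.5939 0.1884 0.008 ]
foot col 280 144 [0.4971 0.0666 0.008 ]
foot col 322 148 [0.4947 0.1125 0.008 ]
foot col 365 203 [0.5476 0.1699 0.008 ]
bar ((524.4010009765625, -172.93460083007812), (181.83441162109375, 27.311063766479492), 78.47380828857422)
[ 525.0387 -176.1245]
[ 524.401  -172.9346]
```

View pics/c2.png

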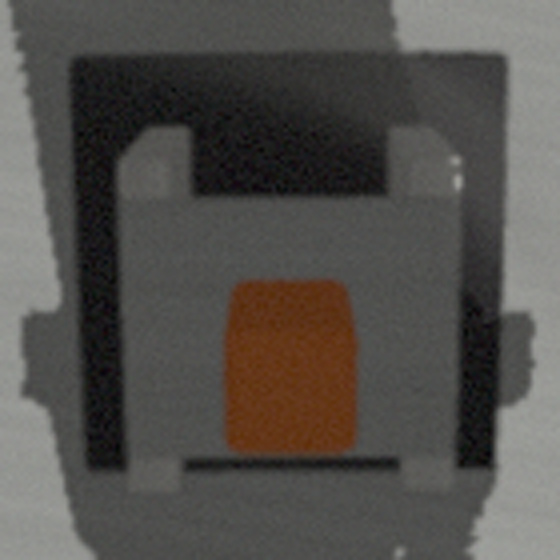

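Crop of the stand: the handle's top face spans columns 306.5–339.3 and rows 212–243.3. The plate's near edge is at row 179, columns 280.5–365.

```bash
python3 - <<'E'
from h import *
f="pics/w2.png"
P=lambda u,v,z:wz(f,(u,v),z)
q=[P(306.5,212,.138),P(339.3,212,.138),P(339.3,243.3,.138),P(306.5,243.3,.138)]
print("handle",np.mean(q,axis=0),np.linalg.norm(q[0]-q[1]),np.linalg.norm(q[1]-q[2]))
a,b=P(280.5,179.2,.088),P(365,179.2,.088);d=b-a;print("plate",a,b,np.linalg.norm(d),np.degrees(np.arctan2(d[1],d[0]))-90)
n=np.array([d[1],-d[0],0])/np.linalg.norm(d);print("plate-centre",(a+b)/2+n*.03)
k=[P(268,144.2,.008),P(377,143.8,.008),P(373.5,247,.008),P(272,247,.008)]
print("foot",np.mean(k,axis=0),[np.linalg.norm(k[i]-k[i-1]) for i in range(4)])
for i in range(4):
    e=k[i]-k[i-1];print(np.degrees(np.arctan2(e[1],e[0])))
E
```

```text
handle [0.547  0.1211 0.138 ] 0.025130567538966777 0.025288668639399374
plate [0.5225 0.0793 0.088 ] [0.5107 0.1535 0.088 ] 0.07509747807768179 9.080857577293884
plate-centre [0.5462 0.1211 0.088 ]
foot [0.5481 0.1218 0.008 ] [np.float64(0.11847022900683814), np.float64(0.11889964316890138), np.float64(0.11901858187748782), np.float64(0.11828331996074987)]
-170.5979521830682
99.30691629184747
9.104299248335794
-80.9584223378308
```

The handle, plate and foot agree: roller at about (0.5468, 0.1211), yaw 9.1°. I'll descend and close gently.

>>> drive_tool(squeeze=20, targets=[{"dx": 0.023,"dy": 0.005,"dz": 0.2,"yaw": 0,"fingers": 0},{"dx": 0,"dy": 0,"dz": 0.25,"yaw": 0,"fingers": 0},{"dx": 0,"dy": 0,"dz": 0.3,"yaw": 0,"fingers": 0},{"dx": 0,"dy": 0,"dz": 0.3,"yaw": 0,"fingers": 0},{"dx": 0,"dy": 0,"dz": 0.3,"yaw": 0,"fingers": 0},{"dx": 0,"dy": 0,"dz": 0.2,"yaw": 0,"fingers": 0},{"dx": 0,"dy": 0,"dz": 0.15,"yaw": 0,"fingers": 0},{"dx": 0,"dy": 0,"dz": 0.08,"yaw": 0,"fingers": 0},{"dx": 0,"dy": 0,"dz": 0,"yaw": 0,"fingers": 0.3},{"dx": 0,"dy": 0,"dz": 0,"yaw": 0,"fingers": 0.8},{"dx": 0,"dy": 0,"dz": 0,"yaw": 0,"fingers": 0.8},{"dx": 0,"dy": 0,"dz": 0,"yaw": 0,"fingers": 0.8},{"dx": 0,"dy": 0,"dz": 0,"yaw": 0,"fingers": 0.8}])

```text
clock: 4.1
position: [0.5472, 0.1215, 0.094]
tool_rot: [3.141, 0.001, -2.979]
force: [-0.8, 0.2, 7.5]
grip_width: 0.0258
finger_force: 27.2
```

>>> drive_tool(squeeze=20, targets=[{"dx": 0,"dy": 0,"dz": 0,"yaw": 0,"fingers": 0.5},{"dx": 0,"dy": 0,"dz": 0,"yaw": 0,"fingers": 0.5},{"dx": 0,"dy": 0,"dz": 0.02,"yaw": 0,"fingers": 0.5},{"dx": 0,"dy": 0,"dz": 0.02,"yaw": 0,"fingers": 0.5},{"dx": 0,"dy": 0,"dz": 0,"yaw": 0,"fingers": 0.5}])

```text
clock: 4.6
position: [0.5466, 0.1212, 0.0889]
tool_rot: [-3.142, -0.001, -2.979]
force: [-0.4, 0.4, 0.3]
grip_width: 0.0427
finger_force: 0.0
```

>>> drive_tool(squeeze=20, targets=[{"dx": 0,"dy": 0,"dz": 0,"yaw": 0,"fingers": 0.8},{"dx": 0,"dy": 0,"dz": 0,"yaw": 0,"fingers": 0.8},{"dx": 0,"dy": 0,"dz": 0,"yaw": 0,"fingers": 0.8}])

```text
clock: 4.9
position: [0.5468, 0.1214, 0.0893]
tool_rot: [3.142, -0.0, -2.979]
force: [0.2, 0.9, -2.5]
grip_width: 0.0257
finger_force: 20.9
```

>>> drive_tool(squeeze=20, targets=[{"dx": 0,"dy": 0,"dz": 0,"yaw": 0,"fingers": 0.6},{"dx": 0,"dy": 0,"dz": 0.015,"yaw": 0,"fingers": 0.6},{"dx": 0,"dy": 0,"dz": 0.015,"yaw": 0,"fingers": 0.6},{"dx": 0,"dy": 0,"dz": 0,"yaw": 0,"fingers": 0.8},{"dx": 0,"dy": 0,"dz": 0,"yaw": 0,"fingers": 0.8},{"dx": 0,"dy": 0,"dz": 0,"yaw": 0,"fingers": 0.8}])

```text
clock: 5.5
position: [0.5478, 0.1215, 0.0878]
tool_rot: [3.141, 0.003, -2.979]
force: [-2.9, -1.2, 28.5]
grip_width: 0.0259
finger_force: 43.4
```

>>> drive_tool(squeeze=100, targets=[{"dx": 0,"dy": 0,"dz": 0,"yaw": 0,"fingers": 0.8},{"dx": 0,"dy": 0,"dz": 0,"yaw": 0,"fingers": 0.8},{"dx": 0,"dy": 0,"dz": 0,"yaw": 0,"fingers": 0.8}])

```text
clock: 5.8
position: [0.5479, 0.1215, 0.0879]
tool_rot: [3.141, 0.003, -2.979]
force: [-5.4, -1.0, 30.0]
grip_width: 0.0252
finger_force: 117.3
```

Fingertips are on the plate and gripping. Lift.

>>> drive_tool(targets=[{"dx": 0,"dy": 0,"dz": -0.02,"yaw": 0,"fingers": 0.8},{"dx": 0,"dy": 0,"dz": -0.02,"yaw": 0,"fingers": 0.8},{"dx": 0,"dy": 0,"dz": -0.05,"yaw": 0,"fingers": 0.8},{"dx": 0,"dy": 0,"dz": -0.1,"yaw": 0,"fingers": 0.8},{"dx": 0,"dy": 0,"dz": -0.15,"yaw": 0,"fingers": 0.8},{"dx": 0,"dy": 0,"dz": -0.2,"yaw": 0,"fingers": 0.8},{"dx": 0,"dy": 0,"dz": -0.2,"yaw": 0,"fingers": 0.8},{"dx": 0,"dy": 0,"dz": -0.2,"yaw": 0,"fingers": 0.8},{"dx": 0,"dy": 0,"dz": -0.15,"yaw": 0,"fingers": 0.8},{"dx": 0,"dy": 0,"dz": 0,"yaw": 0,"fingers": 0.8},{"dx": 0,"dy": 0,"dz": 0,"yaw": 0,"fingers": 0.8}])

```text
clock: 6.9
position: [0.5466, 0.1213, 0.1952]
tool_rot: [3.142, 0.0, -2.979]
force: [1.0, -0.1, -4.7]
grip_width: 0.0253
finger_force: 113.9
```

```bash
python3 - <<'E'
from h import *
s=readout.observe();print(s["position"],s["tool_rot"],s["force"],s["moment"],s["qpos"])
E
```

```text
[0.5466 0.1213 0.1952] [ 3.1416  0.0002 -2.9792] [ 1.0396 -0.0956 -4.6831] [-0.0048  0.0135  0.0068] [-0.3443  0.461   0.0275  1.8132 -0.016   0.8674  1.4239]
```

>>> drive_tool(targets=[{"dx": 0,"dy": 0,"dz": 0,"yaw": 0.0948,"fingers": 0.8},{"dx": 0,"dy": 0,"dz": 0,"yaw": 0.0948,"fingers": 0.8},{"dx": 0,"dy": 0,"dz": 0,"yaw": 0.0948,"fingers": 0.8},{"dx": 0,"dy": 0,"dz": 0,"yaw": 0.0948,"fingers": 0.8},{"dx": 0,"dy": 0,"dz": 0,"yaw": 0.0948,"fingers": 0.8},{"dx": 0,"dy": 0,"dz": 0,"yaw": 0.0948,"fingers": 0.8},{"dx": 0,"dy": 0,"dz": 0,"yaw": 0.0948,"fingers": 0.8},{"dx": 0,"dy": 0,"dz": 0,"yaw": 0.0948,"fingers": 0.8},{"dx": 0,"dy": 0,"dz": 0,"yaw": 0.0948,"fingers": 0.8},{"dx": 0,"dy": 0,"dz": 0,"yaw": 0.0948,"fingers": 0.8},{"dx": 0,"dy": 0,"dz": 0,"yaw": 0.0948,"fingers": 0.8},{"dx": 0,"dy": 0,"dz": 0,"yaw": 0.0948,"fingers": 0.8},{"dx": 0,"dy": 0,"dz": 0,"yaw": 0.0948,"fingers": 0.8}])

```text
clock: 8.2
position: [0.5463, 0.1211, 0.1943]
tool_rot: [-3.14, 0.001, 1.362]
force: [0.0, -0.2, -4.5]
grip_width: 0.025
finger_force: 113.9
```

>>> drive_tool(targets=[{"dx": -0.285,"dy": 0.027,"dz": -0.036,"yaw": 0,"fingers": 0.8},{"dx": -0.285,"dy": 0.027,"dz": -0.036,"yaw": 0,"fingers": 0.8},{"dx": -0.285,"dy": 0.027,"dz": -0.036,"yaw": 0,"fingers": 0.8},{"dx": -0.285,"dy": 0.027,"dz": -0.036,"yaw": 0,"fingers": 0.8},{"dx": -0.285,"dy": 0.027,"dz": -0.036,"yaw": 0,"fingers": 0.8},{"dx": -0.285,"dy": 0.027,"dz": -0.036,"yaw": 0,"fingers": 0.8},{"dx": -0.285,"dy": 0.027,"dz": -0.036,"yaw": 0,"fingers": 0.8},{"dx": -0.285,"dy": 0.027,"dz": -0.036,"yaw": 0,"fingers": 0.8},{"dx": -0.285,"dy": 0.027,"dz": -0.036,"yaw": 0,"fingers": 0.8},{"dx": -0.285,"dy": 0.027,"dz": -0.036,"yaw": 0,"fingers": 0.8},{"dx": -0.285,"dy": 0.027,"dz": -0.036,"yaw": 0,"fingers": 0.8},{"dx": -0.285,"dy": 0.027,"dz": -0.036,"yaw": 0,"fingers": 0.8},{"dx": -0.285,"dy": 0.027,"dz": -0.036,"yaw": 0,"fingers": 0.8},{"dx": -0.285,"dy": 0.027,"dz": -0.036,"yaw": 0,"fingers": 0.8},{"dx": 0,"dy": 0,"dz": 0,"yaw": 0,"fingers": 0.8},{"dx": 0,"dy": 0,"dz": 0,"yaw": 0,"fingers": 0.8}])

```text
clock: 9.8
position: [0.503, -0.2773, 0.2448]
tool_rot: [-3.14, 0.0, 1.367]
force: [0.1, 0.4, -4.7]
grip_width: 0.0248
finger_force: 114.4
```

```bash
python3 - <<'E'
from h import *
im,s=wsnap("pics/w3.png");print(s["clock"],s["position"],np.degrees(s["tool_rot"]),s["qpos"],s["force"])
E
```

```text
9.8 [ 0.503  -0.2773  0.2448] [-179.913     0.0014   78.3189] [-0.0075  0.4868  0.5834  1.743  -0.3093  1.0063  0.4864] [ 0.0757  0.3602 -4.6503]
```

View pics/w3.png

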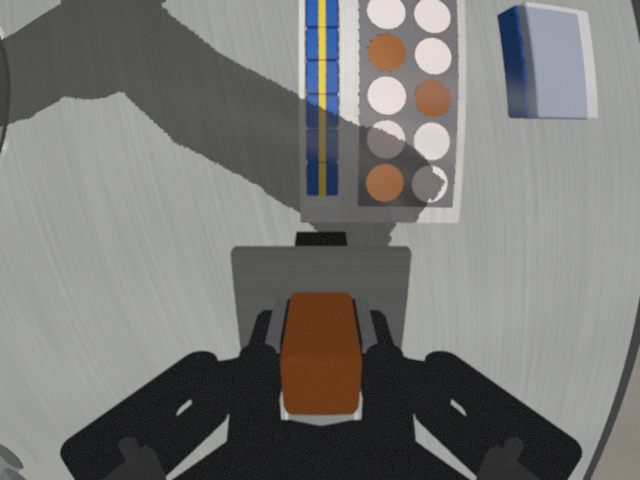

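Wrist view: the bar spans columns 306–338 with its near end at row 195. The held wheel pokes out at columns 296–346 around row 239, and the plate's front edge spans columns 232–411 at row 247. From these I'll compute the alignment in the tool frame.

```bash
python3 - <<'E'
from h import *
f="pics/w3.png";im=cv2.imread(f);s=np.load(f+".npz");R=Ro.from_euler("xyz",s["r"]).as_matrix()
tf=lambda u,v,z:(R.T@(wz(f,(u,v),z)-s["p"]))*1000
hs=cv2.cvtColor(im,cv2.COLOR_BGR2HSV)
m=mask(im,(100,110,20),(128,255,255),(296,0,348,210))
for r in (20,50,80,110,145,180,190):
    xs=np.where(m[r])[0]
    if len(xs): 
        a,b=tf(xs.min(),r,.064),tf(xs.max()+1,r,.064);print(r,xs.min(),xs.max(),a[:2],b[:2],"mid",((a+b)/2)[:2],"w",b[1]-a[1])
ys=np.where(m[:,312])[0];print("end",ys.max(),tf(312,ys.max()+1,.064))
g=hs[:,:,2]
print("wheel row", [(r,(lambda x:(x.min(),x.max()))(285+np.where(g[r,285:360]<25)[0])) for r in (235,238,241,244)])
zp=s["p"][2]-.0
for u in (232,411.5): print("plate",tf(u,247.5,zp))
za=s["p"][2]-.042
for u in (295.5,347): print("wheel",tf(u,240,za))
E
```

```text
20 306 337 [173.3275 -12.2762] [173.3431  15.0762] mid [173.3353   1.4   ] w 27.352436316867504
50 306 337 [145.5543 -12.2384] [145.5663  14.998 ] mid [145.5603   1.3798] w 27.23641581009027
80 307 337 [118.6613 -11.4044] [118.6804  14.9866] mid [118.6708   1.7911] w 26.39101673506196
110 307 337 [ 92.2908 -11.4732] [92.3052 15.0397] mid [92.298   1.7833] w 26.512818919463164
180 307 337 [ 30.7794 -11.8354] [30.7833 15.4179] mid [30.7814  1.7912] w 27.253299136003243
190 308 336 [ 21.8016 -11.0268] [21.8038 14.6171] mid [21.8027  1.7951] w 25.643883597817883
end 194 [ 17.2723  -7.5152 180.7685]
wheel row [(235, (np.int64(299), np.int64(342))), (238, (np.int64(297), np.int64(344))), (241, (np.int64(300), np.int64(345))), (244, (np.int64(304), np.int64(344)))]
plate [ 30.5039 -36.8634   0.0552]
plate [30.4862 38.0065 -0.0584]
wheel [ 20.1798 -13.1107  42.0195]
wheel [20.1737 13.9674 41.9784]
```

>>> drive_tool(targets=[{"dx": 0,"dy": 0.012,"dz": 0.1,"yaw": 0,"fingers": 0.8},{"dx": 0,"dy": 0,"dz": 0.2,"yaw": 0,"fingers": 0.8},{"dx": 0,"dy": 0,"dz": 0.25,"yaw": 0,"fingers": 0.8},{"dx": 0,"dy": 0,"dz": 0.25,"yaw": 0,"fingers": 0.8},{"dx": 0,"dy": 0,"dz": 0.2,"yaw": 0,"fingers": 0.8},{"dx": 0,"dy": 0,"dz": 0.1,"yaw": 0,"fingers": 0.8},{"dx": 0,"dy": 0,"dz": 0.04,"yaw": 0,"fingers": 0.8},{"dx": 0,"dy": 0,"dz": 0,"yaw": 0,"fingers": 0.8},{"dx": 0,"dy": 0,"dz": 0,"yaw": 0,"fingers": 0.8}])

```text
clock: 10.75
position: [0.5051, -0.2775, 0.1324]
tool_rot: [3.141, 0.0, 1.368]
force: [0.4, 0.5, -4.5]
grip_width: 0.0249
finger_force: 114.4
```

>>> drive_tool(targets=[{"dx": 0,"dy": 0,"dz": 0.01,"yaw": 0,"fingers": 0.8},{"dx": 0,"dy": 0,"dz": 0.01,"yaw": 0,"fingers": 0.8},{"dx": 0,"dy": 0,"dz": 0.005,"yaw": 0,"fingers": 0.8},{"dx": 0,"dy": 0,"dz": 0,"yaw": 0,"fingers": 0.8}])

```text
clock: 11.15
position: [0.5047, -0.2774, 0.1293]
tool_rot: [3.141, -0.0, 1.368]
force: [-0.3, -0.2, -3.6]
grip_width: 0.0251
finger_force: 114.4
```

>>> drive_tool(targets=[{"dx": 0,"dy": 0,"dz": 0.01,"yaw": 0,"fingers": 0.8},{"dx": 0,"dy": 0,"dz": 0.01,"yaw": 0,"fingers": 0.8},{"dx": 0,"dy": 0,"dz": 0.005,"yaw": 0,"fingers": 0.8},{"dx": 0,"dy": 0,"dz": 0,"yaw": 0,"fingers": 0.8}])

```text
clock: 11.55
position: [0.5047, -0.2776, 0.127]
tool_rot: [3.141, 0.0, 1.368]
force: [-1.4, 0.8, 2.1]
grip_width: 0.0249
finger_force: 115.9
```

>>> drive_tool(targets=[{"dx": 0,"dy": 0,"dz": 0.005,"yaw": 0,"fingers": 0.8},{"dx": 0,"dy": 0,"dz": 0.005,"yaw": 0,"fingers": 0.8},{"dx": 0,"dy": 0,"dz": 0,"yaw": 0,"fingers": 0.8}])

```text
clock: 11.85
position: [0.5047, -0.278, 0.1268]
tool_rot: [3.141, 0.0, 1.368]
force: [-4.6, 2.4, 19.5]
grip_width: 0.0253
finger_force: 119.0
```

>>> drive_tool(targets=[{"dx": 0.01,"dy": 0,"dz": -0.002,"yaw": 0,"fingers": 0.8},{"dx": 0.015,"dy": 0,"dz": 0,"yaw": 0,"fingers": 0.8},{"dx": 0.015,"dy": 0,"dz": 0,"yaw": 0,"fingers": 0.8},{"dx": 0.015,"dy": 0,"dz": 0,"yaw": 0,"fingers": 0.8},{"dx": 0.015,"dy": 0,"dz": 0,"yaw": 0,"fingers": 0.8},{"dx": 0.015,"dy": 0,"dz": 0,"yaw": 0,"fingers": 0.8}])

```text
clock: 12.45
position: [0.5062, -0.2704, 0.1269]
tool_rot: [3.14, 0.002, 1.367]
force: [-5.8, -3.9, 14.9]
grip_width: 0.0248
finger_force: 118.0
```

>>> drive_tool(targets=[{"dx": 0.015,"dy": 0,"dz": 0,"yaw": 0,"fingers": 0.8},{"dx": 0.015,"dy": 0,"dz": 0,"yaw": 0,"fingers": 0.8},{"dx": 0.015,"dy": 0,"dz": 0,"yaw": 0,"fingers": 0.8},{"dx": 0.015,"dy": 0,"dz": 0,"yaw": 0,"fingers": 0.8},{"dx": 0.015,"dy": 0,"dz": 0,"yaw": 0,"fingers": 0.8},{"dx": 0.015,"dy": 0,"dz": 0,"yaw": 0,"fingers": 0.8}])

```text
clock: 13.05
position: [0.5084, -0.2608, 0.1268]
tool_rot: [3.14, 0.0, 1.368]
force: [-4.0, 0.2, 13.8]
grip_width: 0.0251
finger_force: 117.8
```

>>> drive_tool(targets=[{"dx": 0.02,"dy": 0,"dz": 0,"yaw": 0,"fingers": 0.8},{"dx": 0.02,"dy": 0,"dz": 0,"yaw": 0,"fingers": 0.8},{"dx": 0.02,"dy": 0,"dz": 0,"yaw": 0,"fingers": 0.8},{"dx": 0.02,"dy": 0,"dz": 0,"yaw": 0,"fingers": 0.8},{"dx": 0.02,"dy": 0,"dz": 0,"yaw": 0,"fingers": 0.8},{"dx": 0.02,"dy": 0,"dz": 0,"yaw": 0,"fingers": 0.8},{"dx": 0.02,"dy": 0,"dz": 0,"yaw": 0,"fingers": 0.8},{"dx": 0.02,"dy": 0,"dz": 0,"yaw": 0,"fingers": 0.8},{"dx": 0.02,"dy": 0,"dz": 0,"yaw": 0,"fingers": 0.8},{"dx": 0.02,"dy": 0,"dz": 0,"yaw": 0,"fingers": 0.8},{"dx": 0.02,"dy": 0,"dz": 0,"yaw": 0,"fingers": 0.8},{"dx": 0.02,"dy": 0,"dz": 0,"yaw": 0,"fingers": 0.8}])

```text
clock: 14.25
position: [0.5131, -0.2381, 0.1269]
tool_rot: [3.14, 0.001, 1.367]
force: [-3.6, -4.1, 13.5]
grip_width: 0.0251
finger_force: 117.7
```

>>> drive_tool(targets=[{"dx": 0.02,"dy": 0,"dz": 0.002,"yaw": 0,"fingers": 0.8},{"dx": 0.02,"dy": 0,"dz": 0,"yaw": 0,"fingers": 0.8},{"dx": 0.02,"dy": 0,"dz": 0,"yaw": 0,"fingers": 0.8},{"dx": 0.02,"dy": 0,"dz": 0,"yaw": 0,"fingers": 0.8},{"dx": 0.02,"dy": 0,"dz": 0,"yaw": 0,"fingers": 0.8},{"dx": 0.02,"dy": 0,"dz": 0,"yaw": 0,"fingers": 0.8},{"dx": 0.02,"dy": 0,"dz": 0,"yaw": 0,"fingers": 0.8},{"dx": 0.02,"dy": 0,"dz": 0,"yaw": 0,"fingers": 0.8},{"dx": 0.02,"dy": 0,"dz": 0,"yaw": 0,"fingers": 0.8},{"dx": 0.02,"dy": 0,"dz": 0,"yaw": 0,"fingers": 0.8},{"dx": 0.02,"dy": 0,"dz": 0,"yaw": 0,"fingers": 0.8},{"dx": 0.02,"dy": 0,"dz": 0,"yaw": 0,"fingers": 0.8},{"dx": 0.02,"dy": 0,"dz": 0,"yaw": 0,"fingers": 0.8},{"dx": 0.02,"dy": 0,"dz": 0,"yaw": 0,"fingers": 0.8},{"dx": 0.02,"dy": 0,"dz": 0,"yaw": 0,"fingers": 0.8},{"dx": 0.02,"dy": 0,"dz": 0,"yaw": 0,"fingers": 0.8}])

```text
clock: 15.85
position: [0.5198, -0.2063, 0.1267]
tool_rot: [3.14, 0.001, 1.367]
force: [-5.1, -0.0, 17.0]
grip_width: 0.0248
finger_force: 118.2
```

>>> drive_tool(targets=[{"dx": 0.02,"dy": 0,"dz": 0,"yaw": 0,"fingers": 0.8},{"dx": 0.02,"dy": 0,"dz": 0,"yaw": 0,"fingers": 0.8},{"dx": 0.02,"dy": 0,"dz": 0,"yaw": 0,"fingers": 0.8},{"dx": 0.02,"dy": 0,"dz": 0,"yaw": 0,"fingers": 0.8},{"dx": 0.02,"dy": 0,"dz": 0,"yaw": 0,"fingers": 0.8},{"dx": 0.02,"dy": 0,"dz": 0,"yaw": 0,"fingers": 0.8},{"dx": 0.02,"dy": 0,"dz": 0,"yaw": 0,"fingers": 0.8},{"dx": 0.02,"dy": 0,"dz": 0,"yaw": 0,"fingers": 0.8},{"dx": 0.02,"dy": 0,"dz": 0,"yaw": 0,"fingers": 0.8},{"dx": 0.02,"dy": 0,"dz": 0,"yaw": 0,"fingers": 0.8},{"dx": 0.02,"dy": 0,"dz": 0,"yaw": 0,"fingers": 0.8},{"dx": 0.02,"dy": 0,"dz": 0,"yaw": 0,"fingers": 0.8},{"dx": 0.02,"dy": 0,"dz": 0,"yaw": 0,"fingers": 0.8},{"dx": 0.02,"dy": 0,"dz": 0,"yaw": 0,"fingers": 0.8},{"dx": 0.02,"dy": 0,"dz": 0,"yaw": 0,"fingers": 0.8},{"dx": 0.02,"dy": 0,"dz": 0,"yaw": 0,"fingers": 0.8}])

```text
clock: 17.45
position: [0.5264, -0.1749, 0.1268]
tool_rot: [3.14, 0.001, 1.367]
force: [-2.9, -1.0, 16.6]
grip_width: 0.0244
finger_force: 118.2
```

>>> drive_tool(targets=[{"dx": 0.02,"dy": 0,"dz": 0,"yaw": 0,"fingers": 0.8},{"dx": 0.02,"dy": 0,"dz": 0,"yaw": 0,"fingers": 0.8},{"dx": 0.02,"dy": 0,"dz": 0,"yaw": 0,"fingers": 0.8},{"dx": 0.02,"dy": 0,"dz": 0,"yaw": 0,"fingers": 0.8},{"dx": 0.02,"dy": 0,"dz": 0,"yaw": 0,"fingers": 0.8},{"dx": 0.02,"dy": 0,"dz": 0,"yaw": 0,"fingers": 0.8},{"dx": 0.02,"dy": 0,"dz": 0,"yaw": 0,"fingers": 0.8},{"dx": 0.02,"dy": 0,"dz": 0,"yaw": 0,"fingers": 0.8},{"dx": 0.02,"dy": 0,"dz": 0,"yaw": 0,"fingers": 0.8},{"dx": 0.02,"dy": 0,"dz": 0,"yaw": 0,"fingers": 0.8},{"dx": 0.02,"dy": 0,"dz": 0,"yaw": 0,"fingers": 0.8},{"dx": 0.02,"dy": 0,"dz": 0,"yaw": 0,"fingers": 0.8},{"dx": 0.02,"dy": 0,"dz": 0,"yaw": 0,"fingers": 0.8},{"dx": 0.02,"dy": 0,"dz": 0,"yaw": 0,"fingers": 0.8},{"dx": 0.02,"dy": 0,"dz": 0,"yaw": 0,"fingers": 0.8},{"dx": 0.02,"dy": 0,"dz": 0,"yaw": 0,"fingers": 0.8},{"dx": 0.02,"dy": 0,"dz": 0,"yaw": 0,"fingers": 0.8},{"dx": 0.02,"dy": 0,"dz": 0,"yaw": 0,"fingers": 0.8}])

```text
clock: 19.25
position: [0.5338, -0.1392, 0.1267]
tool_rot: [3.14, -0.0, 1.368]
force: [-2.8, 0.3, 16.0]
grip_width: 0.0254
finger_force: 118.2
```

>>> drive_tool(targets=[{"dx": 0.02,"dy": 0,"dz": 0,"yaw": 0,"fingers": 0.8},{"dx": 0.02,"dy": 0,"dz": 0,"yaw": 0,"fingers": 0.8},{"dx": 0.02,"dy": 0,"dz": 0,"yaw": 0,"fingers": 0.8},{"dx": 0.02,"dy": 0,"dz": 0,"yaw": 0,"fingers": 0.8},{"dx": 0.02,"dy": 0,"dz": 0,"yaw": 0,"fingers": 0.8},{"dx": 0.02,"dy": 0,"dz": 0,"yaw": 0,"fingers": 0.8},{"dx": 0.02,"dy": 0,"dz": 0,"yaw": 0,"fingers": 0.8},{"dx": 0.02,"dy": 0,"dz": 0,"yaw": 0,"fingers": 0.8},{"dx": 0.02,"dy": 0,"dz": 0,"yaw": 0,"fingers": 0.8},{"dx": 0.02,"dy": 0,"dz": 0,"yaw": 0,"fingers": 0.8},{"dx": 0.02,"dy": 0,"dz": 0,"yaw": 0,"fingers": 0.8},{"dx": 0.02,"dy": 0,"dz": 0,"yaw": 0,"fingers": 0.8},{"dx": 0.02,"dy": 0,"dz": 0,"yaw": 0,"fingers": 0.8},{"dx": 0.02,"dy": 0,"dz": 0,"yaw": 0,"fingers": 0.8},{"dx": 0.02,"dy": 0,"dz": 0,"yaw": 0,"fingers": 0.8},{"dx": 0.02,"dy": 0,"dz": 0,"yaw": 0,"fingers": 0.8},{"dx": 0.02,"dy": 0,"dz": 0,"yaw": 0,"fingers": 0.8},{"dx": 0.02,"dy": 0,"dz": 0,"yaw": 0,"fingers": 0.8}])

```text
clock: 21.05
position: [0.5411, -0.1038, 0.1267]
tool_rot: [3.14, -0.0, 1.368]
force: [-3.3, -0.3, 16.3]
grip_width: 0.0248
finger_force: 118.2
```

>>> drive_tool(targets=[{"dx": 0.02,"dy": 0,"dz": 0,"yaw": 0,"fingers": 0.8},{"dx": 0.02,"dy": 0,"dz": 0,"yaw": 0,"fingers": 0.8},{"dx": 0.02,"dy": 0,"dz": 0,"yaw": 0,"fingers": 0.8},{"dx": 0.02,"dy": 0,"dz": 0,"yaw": 0,"fingers": 0.8},{"dx": 0.02,"dy": 0,"dz": 0,"yaw": 0,"fingers": 0.8},{"dx": 0.02,"dy": 0,"dz": 0,"yaw": 0,"fingers": 0.8},{"dx": 0.02,"dy": 0,"dz": 0,"yaw": 0,"fingers": 0.8},{"dx": 0.02,"dy": 0,"dz": 0,"yaw": 0,"fingers": 0.8},{"dx": 0.02,"dy": 0,"dz": 0,"yaw": 0,"fingers": 0.8},{"dx": 0.02,"dy": 0,"dz": 0,"yaw": 0,"fingers": 0.8},{"dx": 0.02,"dy": 0,"dz": 0,"yaw": 0,"fingers": 0.8},{"dx": 0.02,"dy": 0,"dz": 0,"yaw": 0,"fingers": 0.8},{"dx": 0.02,"dy": 0,"dz": 0,"yaw": 0,"fingers": 0.8},{"dx": 0.02,"dy": 0,"dz": 0,"yaw": 0,"fingers": 0.8},{"dx": 0.02,"dy": 0,"dz": 0,"yaw": 0,"fingers": 0.8},{"dx": 0.02,"dy": 0,"dz": 0,"yaw": 0,"fingers": 0.8}])

```text
clock: 22.65
position: [0.5476, -0.0724, 0.1268]
tool_rot: [3.14, -0.0, 1.368]
force: [-3.5, 0.4, 18.4]
grip_width: 0.0253
finger_force: 118.4
```

The wheel stayed at flush height the whole way. One return pass, slightly firmer, to make sure of it.

>>> drive_tool(targets=[{"dx": -0.015,"dy": 0,"dz": 0.002,"yaw": 0,"fingers": 0.8},{"dx": -0.03,"dy": 0,"dz": 0,"yaw": 0,"fingers": 0.8},{"dx": -0.03,"dy": 0,"dz": 0,"yaw": 0,"fingers": 0.8},{"dx": -0.03,"dy": 0,"dz": 0,"yaw": 0,"fingers": 0.8},{"dx": -0.03,"dy": 0,"dz": 0,"yaw": 0,"fingers": 0.8},{"dx": -0.03,"dy": 0,"dz": 0,"yaw": 0,"fingers": 0.8},{"dx": -0.03,"dy": 0,"dz": 0,"yaw": 0,"fingers": 0.8},{"dx": -0.03,"dy": 0,"dz": 0,"yaw": 0,"fingers": 0.8},{"dx": -0.03,"dy": 0,"dz": 0,"yaw": 0,"fingers": 0.8},{"dx": -0.03,"dy": 0,"dz": 0,"yaw": 0,"fingers": 0.8},{"dx": -0.03,"dy": 0,"dz": 0,"yaw": 0,"fingers": 0.8},{"dx": -0.03,"dy": 0,"dz": 0,"yaw": 0,"fingers": 0.8},{"dx": -0.03,"dy": 0,"dz": 0,"yaw": 0,"fingers": 0.8},{"dx": -0.03,"dy": 0,"dz": 0,"yaw": 0,"fingers": 0.8},{"dx": -0.03,"dy": 0,"dz": 0,"yaw": 0,"fingers": 0.8},{"dx": -0.03,"dy": 0,"dz": 0,"yaw": 0,"fingers": 0.8},{"dx": -0.03,"dy": 0,"dz": 0,"yaw": 0,"fingers": 0.8},{"dx": -0.03,"dy": 0,"dz": 0,"yaw": 0,"fingers": 0.8}])

```text
clock: 24.45
position: [0.5371, -0.1239, 0.1267]
tool_rot: [3.139, -0.001, 1.368]
force: [-2.2, 1.3, 20.1]
grip_width: 0.0251
finger_force: 118.9
```

>>> drive_tool(targets=[{"dx": -0.03,"dy": 0,"dz": 0,"yaw": 0,"fingers": 0.8},{"dx": -0.03,"dy": 0,"dz": 0,"yaw": 0,"fingers": 0.8},{"dx": -0.03,"dy": 0,"dz": 0,"yaw": 0,"fingers": 0.8},{"dx": -0.03,"dy": 0,"dz": 0,"yaw": 0,"fingers": 0.8},{"dx": -0.03,"dy": 0,"dz": 0,"yaw": 0,"fingers": 0.8},{"dx": -0.03,"dy": 0,"dz": 0,"yaw": 0,"fingers": 0.8},{"dx": -0.03,"dy": 0,"dz": 0,"yaw": 0,"fingers": 0.8},{"dx": -0.03,"dy": 0,"dz": 0,"yaw": 0,"fingers": 0.8},{"dx": -0.03,"dy": 0,"dz": 0,"yaw": 0,"fingers": 0.8},{"dx": -0.03,"dy": 0,"dz": 0,"yaw": 0,"fingers": 0.8},{"dx": -0.03,"dy": 0,"dz": 0,"yaw": 0,"fingers": 0.8},{"dx": -0.03,"dy": 0,"dz": 0,"yaw": 0,"fingers": 0.8},{"dx": -0.03,"dy": 0,"dz": 0,"yaw": 0,"fingers": 0.8},{"dx": -0.03,"dy": 0,"dz": 0,"yaw": 0,"fingers": 0.8},{"dx": -0.03,"dy": 0,"dz": 0,"yaw": 0,"fingers": 0.8},{"dx": -0.03,"dy": 0,"dz": 0,"yaw": 0,"fingers": 0.8},{"dx": -0.03,"dy": 0,"dz": 0,"yaw": 0,"fingers": 0.8},{"dx": -0.03,"dy": 0,"dz": 0,"yaw": 0,"fingers": 0.8}])

```text
clock: 26.25
position: [0.5263, -0.177, 0.1266]
tool_rot: [3.139, -0.0, 1.368]
force: [-3.2, 1.5, 17.5]
grip_width: 0.0251
finger_force: 118.7
```

>>> drive_tool(targets=[{"dx": -0.03,"dy": 0,"dz": 0,"yaw": 0,"fingers": 0.8},{"dx": -0.03,"dy": 0,"dz": 0,"yaw": 0,"fingers": 0.8},{"dx": -0.03,"dy": 0,"dz": 0,"yaw": 0,"fingers": 0.8},{"dx": -0.03,"dy": 0,"dz": 0,"yaw": 0,"fingers": 0.8},{"dx": -0.03,"dy": 0,"dz": 0,"yaw": 0,"fingers": 0.8},{"dx": -0.03,"dy": 0,"dz": 0,"yaw": 0,"fingers": 0.8},{"dx": -0.03,"dy": 0,"dz": 0,"yaw": 0,"fingers": 0.8},{"dx": -0.03,"dy": 0,"dz": 0,"yaw": 0,"fingers": 0.8},{"dx": -0.03,"dy": 0,"dz": 0,"yaw": 0,"fingers": 0.8},{"dx": -0.03,"dy": 0,"dz": 0,"yaw": 0,"fingers": 0.8},{"dx": -0.03,"dy": 0,"dz": 0,"yaw": 0,"fingers": 0.8},{"dx": -0.03,"dy": 0,"dz": 0,"yaw": 0,"fingers": 0.8},{"dx": -0.03,"dy": 0,"dz": 0,"yaw": 0,"fingers": 0.8},{"dx": -0.03,"dy": 0,"dz": 0,"yaw": 0,"fingers": 0.8},{"dx": -0.03,"dy": 0,"dz": 0,"yaw": 0,"fingers": 0.8},{"dx": -0.03,"dy": 0,"dz": 0,"yaw": 0,"fingers": 0.8},{"dx": -0.03,"dy": 0,"dz": 0,"yaw": 0,"fingers": 0.8},{"dx": -0.03,"dy": 0,"dz": 0,"yaw": 0,"fingers": 0.8}])

```text
clock: 28.05
position: [0.5154, -0.23, 0.1267]
tool_rot: [3.139, 0.0, 1.368]
force: [-2.1, 0.2, 17.1]
grip_width: 0.0247
finger_force: 118.5
```

>>> drive_tool(targets=[{"dx": -0.03,"dy": 0,"dz": 0,"yaw": 0,"fingers": 0.8},{"dx": -0.03,"dy": 0,"dz": 0,"yaw": 0,"fingers": 0.8},{"dx": -0.03,"dy": 0,"dz": 0,"yaw": 0,"fingers": 0.8},{"dx": -0.03,"dy": 0,"dz": 0,"yaw": 0,"fingers": 0.8},{"dx": -0.03,"dy": 0,"dz": 0,"yaw": 0,"fingers": 0.8},{"dx": -0.03,"dy": 0,"dz": 0,"yaw": 0,"fingers": 0.8},{"dx": -0.03,"dy": 0,"dz": 0,"yaw": 0,"fingers": 0.8},{"dx": -0.03,"dy": 0,"dz": 0,"yaw": 0,"fingers": 0.8},{"dx": -0.03,"dy": 0,"dz": 0,"yaw": 0,"fingers": 0.8},{"dx": -0.03,"dy": 0,"dz": 0,"yaw": 0,"fingers": 0.8},{"dx": -0.03,"dy": 0,"dz": 0,"yaw": 0,"fingers": 0.8},{"dx": -0.03,"dy": 0,"dz": 0,"yaw": 0,"fingers": 0.8},{"dx": -0.03,"dy": 0,"dz": 0,"yaw": 0,"fingers": 0.8},{"dx": -0.03,"dy": 0,"dz": 0,"yaw": 0,"fingers": 0.8}])

```text
clock: 29.45
position: [0.5069, -0.2712, 0.1268]
tool_rot: [3.139, 0.0, 1.368]
force: [-2.7, 1.7, 18.7]
grip_width: 0.0253
finger_force: 118.6
```

>>> drive_tool(targets=[{"dx": 0,"dy": 0,"dz": -0.02,"yaw": 0,"fingers": 0.8},{"dx": 0,"dy": 0,"dz": -0.06,"yaw": 0,"fingers": 0.8},{"dx": 0,"dy": 0,"dz": -0.15,"yaw": 0,"fingers": 0.8},{"dx": 0,"dy": 0,"dz": -0.25,"yaw": 0,"fingers": 0.8},{"dx": 0,"dy": 0,"dz": -0.25,"yaw": 0,"fingers": 0.8},{"dx": 0,"dy": 0,"dz": -0.2,"yaw": 0,"fingers": 0.8},{"dx": 0,"dy": 0,"dz": -0.1,"yaw": 0,"fingers": 0.8},{"dx": 0,"dy": 0,"dz": 0,"yaw": 0,"fingers": 0.8},{"dx": 0,"dy": 0,"dz": 0,"yaw": 0,"fingers": 0.8}])

```text
clock: 30.35
position: [0.5059, -0.2702, 0.228]
tool_rot: [-3.141, -0.0, 1.368]
force: [0.6, -0.2, -4.3]
grip_width: 0.0248
finger_force: 114.4
```

```bash
python3 - <<'E'
from h import *
im,s=wsnap("pics/w4.png");print(s["clock"],s["position"],np.degrees(s["tool_rot"]),s["force"],s["moment"])
f="pics/w4.png";R=Ro.from_euler("xyz",s["tool_rot"]).as_matrix()
for g in("pics/w3.png",f):
    i=cv2.imread(g);v=cv2.cvtColor(i,cv2.COLOR_BGR2HSV)[:,:,2]
    print([(r,(lambda x:(x.min(),x.max()))(285+np.where(v[r,285:360]<25)[0])) for r in (235,238,241)], cv2.boundingRect(big(mask(i,(3,120,40),(18,255,255),(260,270,380,430)))))
cv2.imwrite("pics/c4.png",np.hstack([cv2.resize(cv2.imread(g)[0:260,220:420],None,fx=2,fy=2) for g in("pics/w3.png",f)]))
E
```

```text
30.35 [ 0.5059 -0.2702  0.228 ] [-179.9652   -0.0137   78.4047] [ 0.58   -0.1579 -4.3421] [0.0294 0.0312 0.0246]
[(235, (np.int64(299), np.int64(342))), (238, (np.int64(297), np.int64(344))), (241, (np.int64(300), np.int64(345)))] (279, 292, 84, 123)
[(235, (np.int64(297), np.int64(342))), (238, (np.int64(304), np.int64(341))), (241, (np.int64(299), np.int64(344)))] (279, 292, 84, 122)
```

View pics/c4.png

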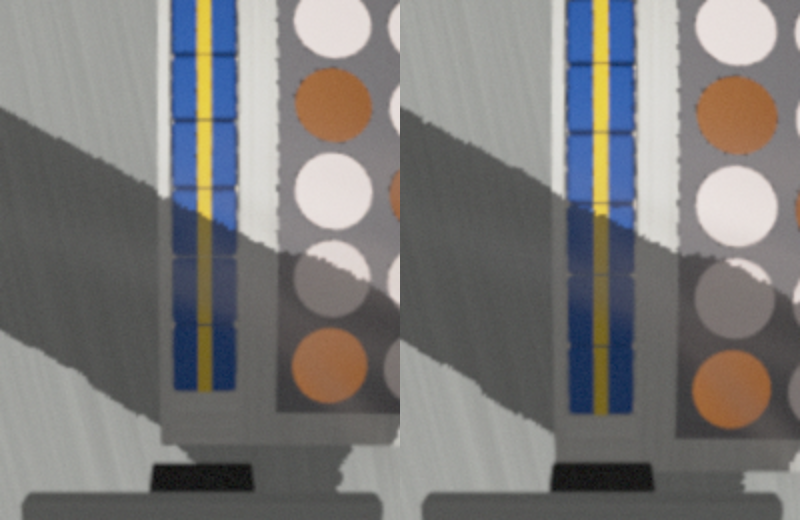

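The bar is straight and uniform after rolling (right half of the picture), and the roller hasn't shifted in the grip. I'll carry it back to the stand.

>>> drive_tool(targets=[{"dx": 0.28,"dy": -0.0277,"dz": 0,"yaw": 0,"fingers": 0.8},{"dx": 0.28,"dy": -0.0277,"dz": 0,"yaw": 0,"fingers": 0.8},{"dx": 0.28,"dy": -0.0277,"dz": 0,"yaw": 0,"fingers": 0.8},{"dx": 0.28,"dy": -0.0277,"dz": 0,"yaw": 0,"fingers": 0.8},{"dx": 0.28,"dy": -0.0277,"dz": 0,"yaw": 0,"fingers": 0.8},{"dx": 0.28,"dy": -0.0277,"dz": 0,"yaw": 0,"fingers": 0.8},{"dx": 0.28,"dy": -0.0277,"dz": 0,"yaw": 0,"fingers": 0.8},{"dx": 0.28,"dy": -0.0277,"dz": 0,"yaw": 0,"fingers": 0.8},{"dx": 0.28,"dy": -0.0277,"dz": 0,"yaw": 0,"fingers": 0.8},{"dx": 0.28,"dy": -0.0277,"dz": 0,"yaw": 0,"fingers": 0.8},{"dx": 0.28,"dy": -0.0277,"dz": 0,"yaw": 0,"fingers": 0.8},{"dx": 0.28,"dy": -0.0277,"dz": 0,"yaw": 0,"fingers": 0.8},{"dx": 0.28,"dy": -0.0277,"dz": 0,"yaw": 0,"fingers": 0.8},{"dx": 0.28,"dy": -0.0277,"dz": 0,"yaw": 0,"fingers": 0.8},{"dx": 0,"dy": 0,"dz": 0,"yaw": 0,"fingers": 0.8}])

```text
clock: 31.9
position: [0.5465, 0.1254, 0.2271]
tool_rot: [-3.14, -0.0, 1.373]
force: [-0.6, 0.1, -4.8]
grip_width: 0.0249
finger_force: 114.6
```

>>> drive_tool(targets=[{"dx": 0,"dy": 0,"dz": 0,"yaw": -0.0948,"fingers": 0.8},{"dx": 0,"dy": 0,"dz": 0,"yaw": -0.0948,"fingers": 0.8},{"dx": 0,"dy": 0,"dz": 0,"yaw": -0.0948,"fingers": 0.8},{"dx": 0,"dy": 0,"dz": 0,"yaw": -0.0948,"fingers": 0.8},{"dx": 0,"dy": 0,"dz": 0,"yaw": -0.0948,"fingers": 0.8},{"dx": 0,"dy": 0,"dz": 0,"yaw": -0.0948,"fingers": 0.8},{"dx": 0,"dy": 0,"dz": 0,"yaw": -0.0948,"fingers": 0.8},{"dx": 0,"dy": 0,"dz": 0,"yaw": -0.0948,"fingers": 0.8},{"dx": 0,"dy": 0,"dz": 0,"yaw": -0.0948,"fingers": 0.8},{"dx": 0,"dy": 0,"dz": 0,"yaw": -0.0948,"fingers": 0.8},{"dx": 0,"dy": 0,"dz": 0,"yaw": -0.0948,"fingers": 0.8},{"dx": 0,"dy": 0,"dz": 0,"yaw": -0.0948,"fingers": 0.8},{"dx": 0,"dy": 0,"dz": 0,"yaw": -0.0948,"fingers": 0.8},{"dx": 0,"dy": 0,"dz": 0,"yaw": 0,"fingers": 0.8},{"dx": 0,"dy": 0,"dz": 0,"yaw": 0,"fingers": 0.8}])

```text
clock: 33.4
position: [0.5468, 0.1208, 0.2279]
tool_rot: [-3.142, -0.001, -2.984]
force: [-0.2, 0.1, -4.4]
grip_width: 0.0254
finger_force: 114.6
```

```bash
python3 - <<'E'
from h import *
im,s=wsnap("pics/w5.png");print(s["clock"],s["position"],np.degrees(s["tool_rot"]),s["force"])
R=Ro.from_euler("xyz",s["tool_rot"]).as_matrix();print("shift tool",(R.T@(np.array([.5470,.1214,.0885])-s["position"]))*10,"yaw err deg",np.degrees(-2.979-s["tool_rot"][2]))
E
```

```text
33.4 [0.5468 0.1208 0.2279] [-179.9964   -0.0616 -170.9875] [-0.1892  0.0937 -4.3587]
shift tool [-0.0045  0.0057  1.3938] yaw err deg 0.3033829647638554
```

>>> drive_tool(targets=[{"dx": 0,"dy": 0.006,"dz": 0.15,"yaw": -0.0034,"fingers": 0.8},{"dx": 0,"dy": 0,"dz": 0.25,"yaw": 0,"fingers": 0.8},{"dx": 0,"dy": 0,"dz": 0.2,"yaw": 0,"fingers": 0.8},{"dx": 0,"dy": 0,"dz": 0.1,"yaw": 0,"fingers": 0.8},{"dx": 0,"dy": 0,"dz": 0.05,"yaw": 0,"fingers": 0.8},{"dx": 0,"dy": 0,"dz": 0.05,"yaw": 0,"fingers": 0.8},{"dx": 0,"dy": 0,"dz": 0.05,"yaw": 0,"fingers": 0.8},{"dx": 0,"dy": 0,"dz": 0.05,"yaw": 0,"fingers": 0.8}])

```text
clock: 34.25
position: [0.5472, 0.1219, 0.1387]
tool_rot: [3.142, 0.001, -2.974]
force: [0.8, -0.4, -4.1]
grip_width: 0.0249
finger_force: 114.6
```

>>> drive_tool(targets=[{"dx": 0,"dy": 0,"dz": 0.05,"yaw": 0,"fingers": 0.8},{"dx": 0,"dy": 0,"dz": 0.05,"yaw": 0,"fingers": 0.8},{"dx": 0,"dy": 0,"dz": 0.05,"yaw": 0,"fingers": 0.8},{"dx": 0,"dy": 0,"dz": 0.05,"yaw": 0,"fingers": 0.8},{"dx": 0,"dy": 0,"dz": 0.05,"yaw": 0,"fingers": 0.8},{"dx": 0,"dy": 0,"dz": 0,"yaw": 0,"fingers": 0.8}])

```text
clock: 34.85
position: [0.5465, 0.1218, 0.1128]
tool_rot: [-3.141, -0.001, -2.974]
force: [0.1, -0.4, -3.8]
grip_width: 0.0252
finger_force: 114.6
```

>>> drive_tool(targets=[{"dx": 0,"dy": 0,"dz": 0.05,"yaw": 0,"fingers": 0.8},{"dx": 0,"dy": 0,"dz": 0.05,"yaw": 0,"fingers": 0.8},{"dx": 0,"dy": 0,"dz": 0.05,"yaw": 0,"fingers": 0.8},{"dx": 0,"dy": 0,"dz": 0.05,"yaw": 0,"fingers": 0.8},{"dx": 0,"dy": 0,"dz": 0.03,"yaw": 0,"fingers": 0.8},{"dx": 0,"dy": 0,"dz": 0.01,"yaw": 0,"fingers": 0.8},{"dx": 0,"dy": 0,"dz": 0,"yaw": 0,"fingers": 0.8}])

```text
clock: 35.55
position: [0.5469, 0.1218, 0.0894]
tool_rot: [-3.142, -0.0, -2.974]
force: [-0.2, 0.6, -4.7]
grip_width: 0.0244
finger_force: 114.6
```

>>> drive_tool(targets=[{"dx": 0,"dy": 0,"dz": 0.01,"yaw": 0,"fingers": 0.8},{"dx": 0,"dy": 0,"dz": 0.007,"yaw": 0,"fingers": 0.8},{"dx": 0,"dy": 0,"dz": 0,"yaw": 0,"fingers": 0.8}])

```text
clock: 35.85
position: [0.547, 0.1219, 0.0881]
tool_rot: [3.142, 0.0, -2.974]
force: [-0.9, -0.6, -0.3]
grip_width: 0.025
finger_force: 115.6
```

The roller is seated. Release and retreat upward.

>>> drive_tool(squeeze=20, targets=[{"dx": 0,"dy": 0,"dz": 0,"yaw": 0,"fingers": 0.8},{"dx": 0,"dy": 0,"dz": 0,"yaw": 0,"fingers": 0.6},{"dx": 0,"dy": 0,"dz": 0,"yaw": 0,"fingers": 0.3},{"dx": 0,"dy": 0,"dz": 0,"yaw": 0,"fingers": 0},{"dx": 0,"dy": 0,"dz": 0,"yaw": 0,"fingers": 0},{"dx": 0,"dy": 0,"dz": 0,"yaw": 0,"fingers": 0},{"dx": 0,"dy": 0,"dz": -0.05,"yaw": 0,"fingers": 0},{"dx": 0,"dy": 0,"dz": -0.15,"yaw": 0,"fingers": 0},{"dx": 0,"dy": 0,"dz": -0.3,"yaw": 0,"fingers": 0},{"dx": 0,"dy": 0,"dz": -0.3,"yaw": 0,"fingers": 0},{"dx": 0,"dy": 0,"dz": -0.3,"yaw": 0,"fingers": 0},{"dx": 0,"dy": 0,"dz": -0.3,"yaw": 0,"fingers": 0},{"dx": 0,"dy": 0,"dz": -0.3,"yaw": 0,"fingers": 0},{"dx": 0,"dy": 0,"dz": -0.1,"yaw": 0,"fingers": 0},{"dx": 0,"dy": 0,"dz": 0,"yaw": 0,"fingers": 0},{"dx": 0,"dy": 0,"dz": 0,"yaw": 0,"fingers": 0}])

```text
clock: 37.45
position: [0.5465, 0.1218, 0.267]
tool_rot: [-3.141, -0.001, -2.974]
force: [-0.3, -0.3, -0.1]
grip_width: 0.0855
finger_force: 0.0
```

```bash
python3 - <<'E'
from h import *
im,s=wsnap("pics/w6.png");print(s["clock"],s["position"],s["force"],s["grip_width"])
E
```

```text
37.45 [0.5465 0.1218 0.267 ] [-0.3314 -0.2727 -0.0814] 0.08547755769731698
```

View pics/w6.png

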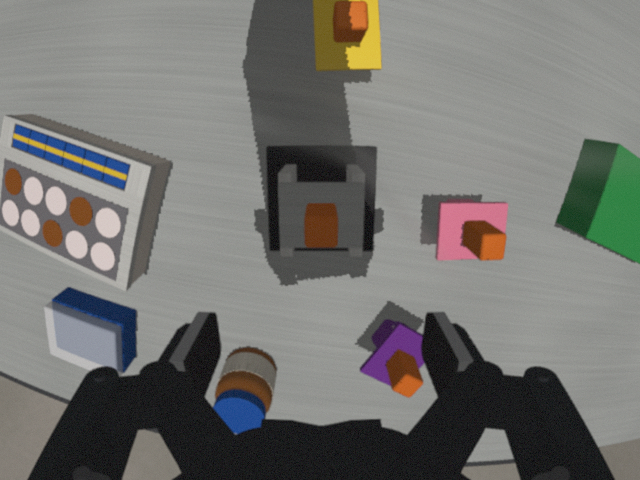

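The roller hangs upright in its stand with the handle at about (321,226), the same as at the start. The bar at about (70,155) lies flat and the bystanders haven't moved. Handing in.

```bash
python3 -c "
from workcell import workorder
print(workorder.job_done())"
```

```text
the job is handed in; nothing more can be done
None
```

The job is handed in at about 37.5 s: I rolled the seal bar once each way at about 18–25 N, and the roller now hangs upright in its stand, released. The wheel stayed level at flush height on both passes, which is my evidence that all six links are seated (I had no direct link reading). Nothing else was moved.

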